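# Set up the drying post on the lazy susan and hang the gourd on it

### The job

Fit the flanged wooden drying post into the hub of the lazy susan: its blind hole is out of sight somewhere on the floor of the hub's well, so feel round for it with the post's foot until it drops in, push it fully home so that the flange lies flat on the hub, and let go. Then set the rinsed gourd gently, mouth down, over the post so that its mouth rests on the flange, well centred, and let go. Leave everything else standing where it is.

Things in the scene. Friction and masses are not known exactly. Their poses are not given: they have to be found in the camera images.
- susan: lazy susan: steel foot on the counter, round wooden deck (300 mm across, top 22 mm above the counter) that turns on it with some friction, and a fixed wooden hub tower in the middle, 88 mm across. Origin on the counter under the hub's axis, z up. The deck carries a flask, a jar and a holder, standing about 103 mm from the axis; the flask (top 207 mm above the counter) is by far the tallest, the jar's lid is at 97 mm and the holder's rim at 72 mm.
- hub_top (a point): centre of the hub's top face, 82 mm above the counter. Here a round well about 44 mm across opens, 30 mm deep. On the well's flat floor (52 mm above the counter) is a round blind hole, 21 mm across and 27 mm deep (bottom 25 mm above the counter); its centre lies anywhere up to 9 mm (6 mm each way in x and y of the lazy susan) from the hub's axis, is different every time, and is not measured. The hole does not move.
- post: drying post, light wood, upright, 80 g, 121 mm long. Origin at the centre of its foot, z up along it: shaft 18 mm across from 0 to 55 mm (foot tapered over the last 4 mm), round flange 68 mm across from 55 to 61 mm, stem 20 mm across from 61 to 121 mm (the part to grip). It starts in one of the rack's two holes, hanging by its flange on the rack's top; lift it straight up by 55 mm or more.
- post_seat (a point): centre of the underside of the post's flange, 55 mm above its foot. It lies on the hub's top (82 mm above the counter) when the post is fully home; while the foot still stands on the well's floor it is about 25 mm higher.
- gourd: hollow mate gourd, dark brown, standing mouth down on the counter, 85 mm tall, 62 mm across and straight-sided from the mouth up to 57 mm, then narrowing to its closed top, 44 mm across; mouth and cavity about 50 mm inside; clear depth inside 79 mm; 110 g. Origin at the centre of the mouth's plane, z towards its closed top (up).
- rack: fixed wooden rack, 75 x 170 mm, top 64 mm above the counter, origin under its centre on the counter, two through holes 23 mm across at y = -43 and +43 mm in its frame; one holds the post, the other a muddler.
- muddler: wooden muddler in the rack's other hole (bystander): collar only 42 mm across, handle with a thick knob, 32 mm across, top 149 mm above the counter. Origin at its foot's plane, z up.
- flask: stainless flask with black cap (bystander), upright on the deck, 66 mm across, 185 mm tall (top 207 mm above the counter). Origin at its underside's centre.
- jar: amber glass jar (bystander), upright on the deck, 60 mm across, 75 mm tall. Origin at its underside's centre.
- holder: empty grey plastic gourd holder (bystander), a cup 72 mm across, 50 mm tall, upright on the deck. Origin at its underside's centre.
- tin: aluminium tin (bystander), upright on the counter, 76 mm across, 105 mm tall, about 105 mm from the gourd's axis in +x or -x. Origin at its underside's centre.
- bowl: white ceramic sugar pot with a knobbed lid (bystander), upright on the counter, 72 mm across, 68 mm tall, on the gourd's other side in x. Origin at its underside's centre.
- bombilla: steel bombilla (bystander) lying along x beside the gourd, 181 mm long, 10 mm thick, 20 mm wide at its spoon end. Origin under the middle of it.
- stick: flat wooden stirring stick (bystander) lying along x on the gourd's other side, 170 x 16 x 8 mm. Origin under its middle.

How it is judged:
On the way:
1. the post is fully home in the hub, its flange flat on the hub's top, and let go, with the gourd not yet on it (z of post_seat in the frame of hub_top below 0.004 m and horizontal distance between post_seat and hub_top below 0.014 m and angle between post's own z axis and vertical below 0.06 rad and contact force between the fingers and post below 0.2 N and horizontal distance between gourd and hub_top above 0.1 m), for 0.2 s.
At the end, for the whole second after the job is handed in: The post is upright (within 3.5 degrees) in the hub's hole with its flange within 4 mm of the hub's top; the gourd stands mouth down on the flange (mouth within 4 mm of the flange's upper face), within 12 mm of the post's axis and 4.5 degrees of upright; both at rest and let go (z of post_seat in the frame of hub_top below 0.004 m and horizontal distance between post_seat and hub_top below 0.014 m and angle between post's own z axis and vertical below 0.06 rad and z of gourd in the frame of post_seat between 0.002 and 0.01 m and horizontal distance between gourd and post_seat below 0.012 m and angle between gourd's own z axis and vertical below 0.08 rad and linear speed of each of gourd, post below 0.02 m/s); the robot touches nothing.
It fails at once if a bystander was moved more than 30 mm or tipped over (distance of any of flask, jar, holder, muddler, tin, bowl, bombilla, stick from where it was at the start of the episode above 0.03 m or angle between any of flask, jar, holder, muddler, tin, bowl's own z axis and vertical above 0.35 rad).
It fails at once if the gourd was dropped onto the post from more than about 10 mm instead of being set down (horizontal distance between gourd and hub_top below 0.05 m and linear speed of gourd above 0.5 m/s and contact force between the fingers and gourd below 0.05 N).
It also fails if it takes over 67 s, if anything falls off the work surface, if the arm or the gripper's body presses on something with over 40 N, if the wrist force passes 120 N, or if a joint passes its speed limit or range.

### The arm

A 7-joint arm with a two-finger parallel gripper is mounted at the origin on the work surface. World frame = base frame: x ahead of the robot, y to its left, z up, the work surface at z = 0. Lengths are in m, angles in rad, forces in N, time in s.
With the tool pointing down it reaches from about 0.35 to 0.9 m from the base axis. Payload 8.1 kg.
Tool frame: the origin (TCP) lies midway between the tips of the shut fingers; the grasp point (between the pads) lies 19 mm behind it; z points along the fingers, y is the line along which they close (so a half turn about z gives the same grasp; the last joint's range is limited). The gripper opens to 92 mm and grips with 3 to 60 N. Pads are 19 mm wide; open, the fingers measure 130 mm over their backs; the gripper's body (75 mm by 190 mm) begins 47 mm behind the grasp point.
Start: joints at [-1.294, 0.434, 0.025, 1.573, -0.012, 1.134, -0.075], TCP at [0.232, 0.58, 0.203] pointing down, gripper open.
Joint ranges: [-2.62, 2.62], [-0.44, 2.09], [-1.27, 1.32], [0.08, 2.57], [-1.32, 4.46], [0.12, 2], [-2.74, 2.74]. Speed limits (rad/s): [2.22, 2.22, 3.01, 3.01, 3.14, 3.14, 3.14].

### API

Orientations are given as a 3x3 rotation matrix whose columns are the frame's x, y, z axes.
In Python, from cell import ctrl gives the robot as it stands. Calls block until the motion is done:
- ctrl.goto(position, orientation): joint-space move of the TCP to a pose.
- ctrl.move_l(position, attitude=None, vel=0.15): straight line of the TCP; attitude=None keeps the orientation; vel is the mean speed in m/s.
- ctrl.set_joints(angles): joint-space move.
- ctrl.let_go() and ctrl.close(grip_force=None): open the fingers fully, or close them until they stop; grip_force is the grip in N (None keeps the last).
- ctrl.pause(seconds).
- ctrl.ik(position, orientation): joint angles nearest the present ones, or None.
- ctrl.get_obs(): the state.
- ctrl.camera(name): name is "side" or "top" or "wrist"; returns a dict with "pixels" (420x560x3 uint8, red, green, blue), "intrinsics" (3x3 intrinsics, pixels), "R" (3x3) and "t" (3): a world point X has camera coordinates R X + t. Camera axes: x right, y down, z forward; pixel columns grow to the right and rows downward; lengths in m; the calibration is good to about 2 mm. A picture is of the moment at which its call begins. There is no depth.
A pose or a line that the arm cannot do raises ctrl.PlanningError and nothing moves.
- ctrl.finish_job(): hands the job in; it is judged then, once.
The state is a dict: "time_s": time; "joint_pos": joint angles; "joint_vel": joint speeds; "tau": joint torques, N m; "ee_pos": TCP position; "ee_rot": TCP orientation; "ft_force": force on the tool from outside, world axes, zero at the start; "ft_torque": the same for the moment, N m; "grip_width": opening from 0.0 (shut) to 1.0 (fully open); "grip_force": force on a finger pad.
Only numpy, scipy, OpenCV 4.12 (cv2) and the standard library are available. Lean on these libraries where they do the work, as an engineer would, in place of code of your own. Each camera call takes 0.05 s, during which the arm holds its last target. There are 200 camera calls.

## Working session

There is one attempt and no reset: what is moved stays moved. The work goes in short steps, each a Python script; the robot and the scene stay as the last script left them, time stands still between calls to the robot, and variables do not carry over. Pictures are saved under pics/ and viewed, at most 10 in all, crops included, and the job is handed in when it is done.

```bash
ls; mkdir -p pics; cat > h.py <<'E'
import numpy as np, cv2
from cell import ctrl
def snap(name,fn):
    c=ctrl.camera(name); cv2.imwrite('pics/'+fn+'.png',c['pixels'][:,:,::-1]); np.savez('pics/'+fn+'.npz',**{k:c[k] for k in ('pixels','intrinsics','R','t')}); return c
def ray(c,u,v,z):
    K,R,t=c['intrinsics'],c['R'],c['t']
    d=R.T@np.linalg.solve(K,[u,v,1.]); o=-R.T@t
    return o+d*(z-o[2])/d[2]
def proj(c,X):
    p=c['intrinsics']@(c['R']@np.array(X,float)+c['t']); return p[:2]/p[2]
E
python3 - <<'E'
from h import *
for n in('top','side'):
    c=snap(n,n+'0'); print(n,-c['R'].T@c['t'])
o=ctrl.get_obs();print(o['time_s'],o['ee_rot'],o['ft_force'])
E
```

```text
pics
top [0.29967619 0.00791546 1.25219158]
side [ 0.32042307 -0.61202607  0.84526945]
0.1 [[-9.28726374e-01  3.70765665e-01 -3.78517985e-04]
 [ 3.70765822e-01  9.28725350e-01 -1.38890357e-03]
 [-1.63418508e-04 -1.43025291e-03 -9.99998964e-01]] [-0.19257854 -0.42318374 -0.67646344]
```

View pics/top0.png

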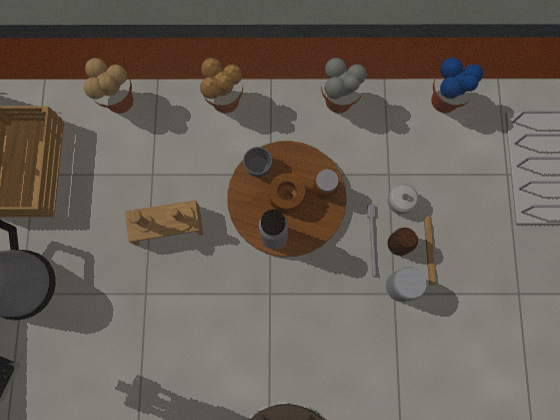

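View pics/side0.png

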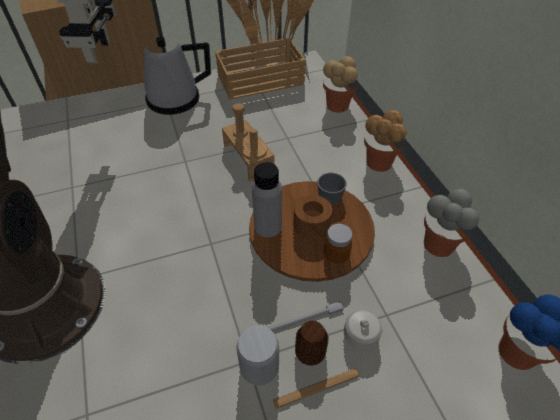

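The top view has +x up and +y left. Susan's hub is at about (288,191), the rack at (163,222), the gourd at (403,241), the tin at (407,284) and the bowl at (402,198). I'll enlarge crops of the rack, the hub and the gourd.

```bash
python3 - <<'E'
import cv2,numpy as np
t=cv2.imread('pics/top0.png');s=cv2.imread('pics/side0.png')
f=lambda im,x,y,w,h:cv2.convertScaleAbs(cv2.resize(im[y:y+h,x:x+w],(400,300),interpolation=cv2.INTER_CUBIC),alpha=1.6)
m=np.vstack([np.hstack([f(t,115,192,100,75),f(s,205,95,100,75)]),np.hstack([f(t,238,150,100,75),f(t,355,200,100,75)])])
cv2.imwrite('pics/m.png',m)
E
```

```text
(no output)
```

View pics/m.png

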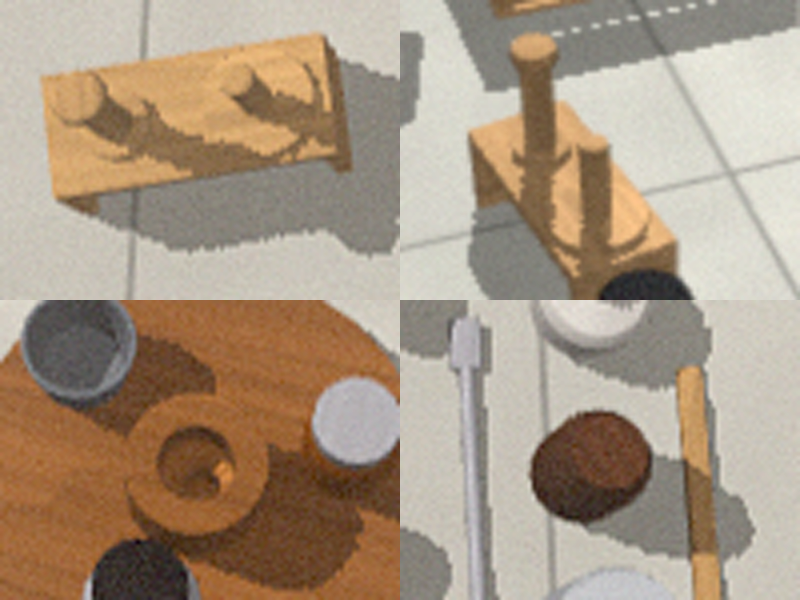

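The post is in the right-hand hole (top view, tip at about (175,212)) with the muddler at (135,216). The hub's top face is centred at about (287.4,190.9) and the gourd's top at about (408,237). Next I'll compute positions and check them against the sizes given.

```bash
cat >> h.py <<'E'
def Rz(a): c,s=np.cos(a),np.sin(a); return np.array([[c,s,0],[s,-c,0],[0,0,-1.]])
E
python3 - <<'E'
from h import *
c=dict(np.load('pics/top0.npz')); s=dict(np.load('pics/side0.npz'))
P=dict(post=(175,212,.130),mud=(135,216.2,.149),hub=(287.4,190.9,.082),gourd=(408.3,237.5,.085),jar=(327.3,180.5,.097),flask=(273.5,222,.207),holder=(258,162.5,.072),tin=(411,281.5,.105),bowl=(404.5,196,.06))
X={k:ray(c,*v) for k,v in P.items()}
for k,v in X.items(): print(k,v.round(3),'hubdist',np.linalg.norm((v-X['hub'])[:2]).round(3),'side px',proj(s,v).round(0))
print('post-mud',np.linalg.norm((X['post']-X['mud'])[:2]), 'rack yaw',(X['mud']-X['post'])[:2], 'tin/bowl-gourd',(X['tin']-X['gourd'])[:2],(X['bowl']-X['gourd'])[:2])
for k in('post','hub','gourd'):
  for a in np.deg2rad([0,12,90,100,180,192,270,280]):
    q=ctrl.ik([*X[k][:2],.2],Rz(a)); print(k,round(np.rad2deg(a)),None if q is None else np.round(q,2))
w=ctrl.camera('wrist'); o=ctrl.get_obs(); print('wrist cam in tool',o['ee_rot'].T@(-w['R'].T@w['t']-o['ee_pos']), (w['R']@o['ee_rot']).round(2), w['intrinsics'][0])
E
```

```text
post [0.553 0.253 0.13 ] hubdist 0.263 side px [253. 130.]
mud [0.539 0.337 0.149] hubdist 0.348 side px [238. 106.]
hub [ 0.615 -0.003  0.082] hubdist 0.0 side px [312. 208.]
gourd [ 0.502 -0.284  0.085] hubdist 0.303 side px [313. 331.]
jar [ 0.636 -0.097  0.097] hubdist 0.096 side px [339. 232.]
flask [0.514 0.028 0.207] hubdist 0.106 side px [265. 170.]
holder [0.689 0.069 0.072] hubdist 0.103 side px [329. 182.]
tin [ 0.398 -0.279  0.105] hubdist 0.352 side px [258. 341.]
bowl [ 0.608 -0.286  0.06 ] hubdist 0.283 side px [364. 321.]
post-mud 0.08553139891896189 rack yaw [-0.01381644  0.08440809] tin/bowl-gourd [-0.10362662  0.00420724] [ 0.1061233  -0.00241354]
post 0 [-1.    0.47  0.72  1.66 -0.34  1.14 -1.76]
post 12 [-0.97  0.46  0.67  1.66 -0.31  1.13 -1.58]
post 90 [-0.81  0.42  0.43  1.65 -0.19  1.11 -0.34]
post 100 [-0.79  0.42  0.39  1.64 -0.17  1.11 -0.18]
post 180 [-0.59  0.41  0.11  1.63 -0.05  1.11  1.1 ]
post 192 [-0.56  0.41  0.07  1.62 -0.03  1.11  1.29]
post 270 [-0.36  0.42 -0.22  1.61  0.1   1.12  2.53]
post 280 [-0.33  0.43 -0.26  1.6   0.12  1.13  2.69]
hub 0
[... 295 characters left out ...]
  1.84]
hub 270 [-0.78  0.64  1.15  1.66 -0.62  1.25 -2.63]
hub 280 [-0.78  0.64  1.15  1.66 -0.62  1.25 -2.46]
gourd 0 [-0.2   0.46  0.91  1.75 -0.4   1.13 -0.74]
gourd 12 [-0.21  0.46  0.91  1.75 -0.4   1.13 -0.53]
gourd 90 [-0.24  0.49  0.99  1.75 -0.44  1.14  0.88]
gourd 100 [-0.25  0.49  0.99  1.75 -0.45  1.15  1.06]
gourd 180 [-0.34  0.59  1.2   1.76 -0.58  1.21  2.59]
gourd 192 [ 0.8   0.41 -0.52  1.67  0.23  1.12  1.99]
gourd 270 [-0.32  0.57  1.16  1.76 -0.56  1.2  -2.15]
gourd 280 [-0.32  0.57  1.16  1.76 -0.56  1.2  -1.97]
wrist cam in tool [ 0.06514261  0.00041297 -0.18144599] [[ 0.    1.    0.  ]
 [-0.97  0.   -0.25]
 [-0.25 -0.    0.97]] [316.66915321   0.         277.95144962]
```

The distances agree with those given: post to muddler 85.5 mm, deck items about 103 mm from the axis, tin and bowl ±105 mm from the gourd. I'll grasp the post closing along the rack's x, then look at the hub with the wrist camera on the way.

```bash
python3 - <<'E'
from h import *
R=Rz(np.deg2rad(99.3)); p=np.array([.553,.253])
ctrl.goto([*p,.22],R)
ctrl.move_l([*p,.090],vel=.15)
ctrl.close(25)
o=ctrl.get_obs(); print(o['time_s'],o['grip_width'],o['grip_force'],o['ft_force'])
ctrl.move_l([*p,.27],vel=.2)
o=ctrl.get_obs(); print(o['time_s'],o['grip_width'],o['ft_force'])
a=np.deg2rad(160); h=np.array([.615,-.003])
ctrl.goto([*(h-.065*Rz(a)[:2,0]),.28],Rz(a))
snap('wrist','w1'); o=ctrl.get_obs(); print(o['time_s'],o['ee_pos'],o['grip_width'],o['ft_force'],o['ft_torque'])
E
```

```text
3.975 0.20318711036703085 24.999914467334747 [0.3451278  0.65508674 0.16788566]
5.025 0.20879229084934559 [ 0.27482056  0.28106375 -0.36083947]
6.4167 [ 0.67592244 -0.02353047  0.27957258] 0.20921239513816794 [-0.05242199  1.0328042  -1.05886641] [ 0.02572933 -0.03172951 -0.01058835]
```

View pics/w1.png

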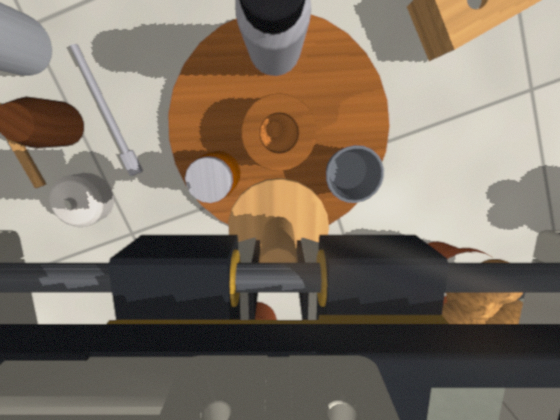

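The wrist view shows the post held upright between the pads and the hub clear at about (279,131). I'll enlarge the hub.

```bash
python3 - <<'E'
from h import *
c=dict(np.load('pics/w1.npz'))
im=c['pixels'][86:176,219:339,::-1]
a=cv2.resize(im,(800,600),interpolation=cv2.INTER_CUBIC); a=cv2.convertScaleAbs(a,alpha=1.7,beta=20)
cv2.imwrite('pics/w1c.png',a)
for uv in [(279,131)]:print(ray(c,*uv,.082),ray(c,*uv,.052))
E
```

```text
[ 6.15961792e-01 -2.93806122e-04  8.20000000e-02] [ 6.16038646e-01 -2.12645854e-04  5.20000000e-02]
```

View pics/w1c.png

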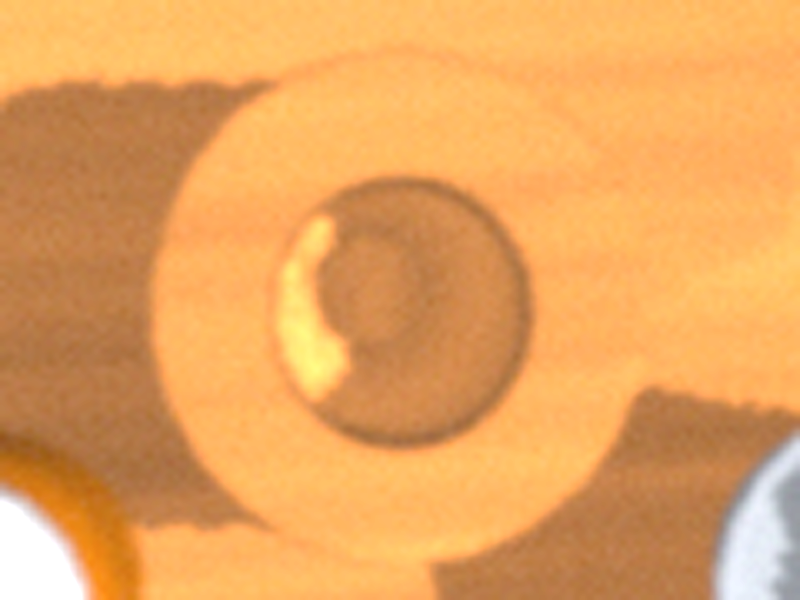

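The hole shows at crop (376,288), about 115 px across, which matches 21 mm at the floor's depth. The hub's centre is at crop (401,309). I'll start the feeling at that spot after checking the post's offset in the grip from its flange edges (u from 229 to 330, v=179).

```bash
python3 - <<'E'
from h import *
c=dict(np.load('pics/w1.npz'))
f=lambda x,y:(219+x/6.6667,86+y/6.6667)
hole=ray(c,*f(376,288),.052); hub=ray(c,*f(401,307),.082); print('hole',hole,'hub',hub,'hole-hub',(hole-hub)[:2])
# flange: near edge, post underside at TCP-26 mm => flange z = .2796-.026..; predicted edges for offsets 0
R=Rz(np.deg2rad(160)); t=np.array([.67592,-.02353,.27957]); seat=t-[0,0,.026]
for off in (-.004,-.002,0,.002,.004):
  b=seat+R[:,0]*off
  g=np.array([proj(c,b+[0,0,z]+.034*(R[:,0]*np.cos(q)+R[:,1]*np.sin(q))) for q in np.linspace(0,6.28,90) for z in(0,.006)])
  print(off,'u',g[:,0].min(),g[:,0].max(),'vmin',g[:,1].min())
E
```

```text
hole [ 0.61244563 -0.0037021   0.052     ] hub [ 6.17133665e-01 -5.33568169e-04  8.20000000e-02] hole-hub [-0.00468803 -0.00316853]
-0.004 u 227.02062669558177 328.55831317444404 vmin 184.7770838256198
-0.002 u 226.9044606067939 328.67673344292365 vmin 181.78185652634397
0 u 226.7877565150998 328.79570216604776 vmin 178.7726009521915
0.002 u 226.67051067432521 328.9152231628505 vmin 175.74921831879578
0.004 u 226.55271930343477 329.0353002879054 vmin 172.71160891211485
```

```bash
cat >> h.py <<'E'
def st(tag=''):
    o=ctrl.get_obs(); print(tag,round(o['time_s'],2),o['ee_pos'].round(4),'F',o['ft_force'].round(1),'gw',round(o['grip_width'],3)); return o
E
python3 - <<'E'
from h import *
p=[.612,-.005]
ctrl.move_l([*p,.28],vel=.2)
ctrl.move_l([*p,.142],vel=.15)
f0=st('pre')['ft_force'][2]
for z in np.arange(.139,.1255,-.0015):
    ctrl.move_l([*p,z],vel=.05); o=st()
    if o['ft_force'][2]-f0>6: break
E
```

```text
pre 7.97 [ 0.6128 -0.0051  0.1428] F [ 0.1 -0.  -1. ] gw 0.21
 8.22 [ 0.6122 -0.005   0.1394] F [-0.4  0.5 -1.2] gw 0.213
 8.47 [ 0.612  -0.005   0.1375] F [ 0.   0.4 -1.1] gw 0.206
 8.72 [ 0.6119 -0.005   0.1359] F [-0.5 -0.  -0.3] gw 0.21
 8.97 [ 0.6119 -0.005   0.1344] F [ 0.  -0.3 -1.1] gw 0.214
 9.22 [ 0.6119 -0.005   0.1329] F [ 0.5 -0.1 -0.7] gw 0.208
 9.47 [ 0.6119 -0.005   0.1314] F [ 0.4 -0.6 -0.8] gw 0.211
 9.72 [ 0.6119 -0.005   0.1299] F [ 0.2 -0.1 -0.9] gw 0.21
 9.97 [ 0.6119 -0.005   0.1284] F [ 0.   0.6 -1.4] gw 0.209
 10.22 [ 0.6119 -0.005   0.1269] F [-0.3 -0.6  0. ] gw 0.21
 10.47 [ 0.6119 -0.005   0.1254] F [-0.5 -0.6 -1. ] gw 0.211
```

The foot is already 7 mm below floor level with no force, so it is in the hole. I'll push it home.

```bash
python3 - <<'E'
from h import *
p=[.612,-.005]
ctrl.move_l([*p,.112],vel=.05); o=st()
for z in np.arange(.110,.102,-.001):
    if o['ft_force'][2]>7: break
    ctrl.move_l([*p,z],vel=.05); o=st()
snap('wrist','w2'); snap('side','s2')
cv2.imwrite('pics/m2.png',cv2.resize(cv2.imread('pics/s2.png')[130:280,230:430],(800,600)))
E
```

```text
10.88 [ 0.6116 -0.0051  0.1115] F [ 0.5 -0.1  0. ] gw 0.206
 11.13 [ 0.612 -0.005  0.11 ] F [-0.6  0.5 -0.1] gw 0.207
 11.38 [ 0.612 -0.005  0.109] F [ 0.5  0.7 -0.5] gw 0.205
 11.63 [ 0.612 -0.005  0.108] F [-0.4 -0.6  0.4] gw 0.208
 11.88 [ 0.6121 -0.005   0.1079] F [-2.7  1.   8.2] gw 0.209
```

View pics/m2.png

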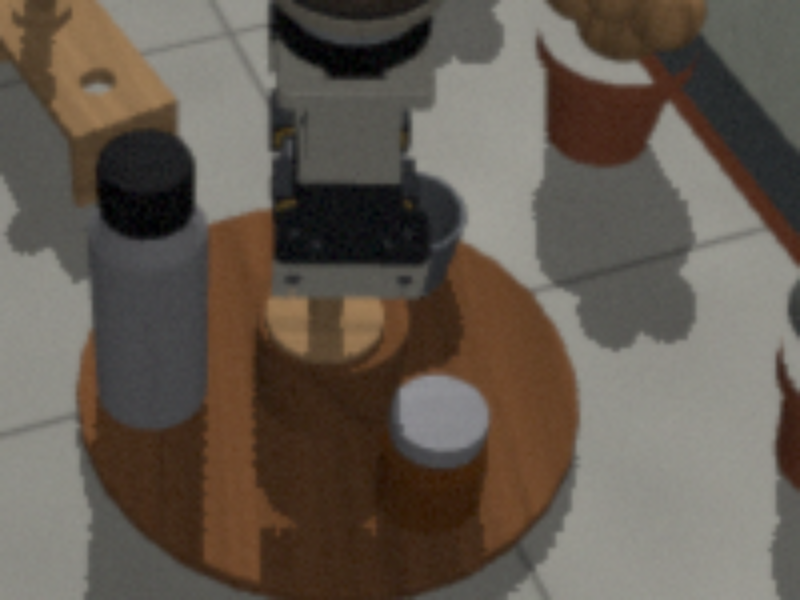

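The side view shows the flange lying on the hub and contact came at TCP z = 0.108, exactly the seated height. I'll release, look down on the post from above, then go to the gourd.

```bash
python3 - <<'E'
from h import *
p=[.612,-.005]
ctrl.let_go(); st('open'); ctrl.pause(.3)
ctrl.move_l([*p,.28],vel=.2)
ctrl.goto([.612-.09,-.005,.30],Rz(0)); a=snap('wrist','w3'); st()
g=[.502,-.284]
ctrl.goto([g[0]-.06,g[1],.27],Rz(0)); b=snap('wrist','w4'); st()
f=lambda c,X:c['pixels'][:,:,::-1][(s:=int(np.clip(proj(c,X)[1]-75,0,270))):s+150,(q:=int(np.clip(proj(c,X)[0]-100,0,360))):q+200]
for c,X in((a,[.612,-.005,.148]),(b,[*g,.085])):
    u=proj(c,X); print(u, np.clip(u-[100,75],0,[360,270]).astype(int))
m=np.vstack([cv2.resize(f(a,[.612,-.005,.148]),(400,300)),cv2.resize(f(b,[*g,.085]),(400,300))])
cv2.imwrite('pics/m3.png',cv2.convertScaleAbs(m,alpha=1.5))
E
```

```text
open 13.21 [ 0.612 -0.005  0.107] F [ 0.1  0.  -0.5] gw 1.002
 16.87 [ 0.522  -0.005   0.2999] F [ 0.1 -0.2  0.7] gw 1.002
 18.04 [ 0.4432 -0.2825  0.2699] F [ 0.4  0.3 -0.7] gw 1.002
[278.18711793 105.81669769] [178  30]
[279.37625928 136.92170693] [179  61]
```

View pics/m3.png

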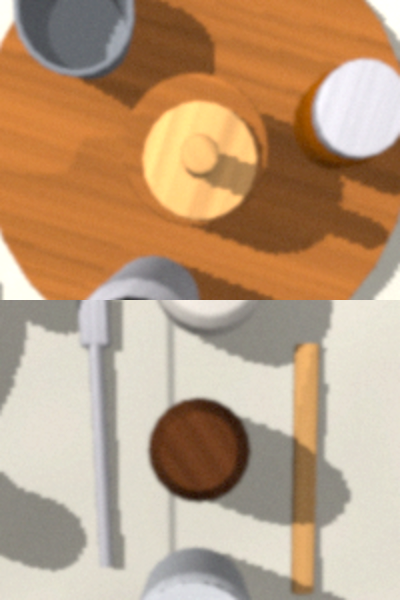

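The post is upright with its tip at (278,106.5), within 1 px of the prediction. The gourd's outline is centred at crop (199.5,149.5), which is image (278.8,135.8) and agrees with the estimate. Next I'll grasp the gourd and set it down.

```bash
python3 - <<'E'
from h import *
c=dict(np.load('pics/w4.npz')); a=dict(np.load('pics/w3.npz'))
g=ray(c,278.75,135.75,.057)[:2]; p=ray(a,278,106.5,.148)[:2]; print(g,p)
assert abs(g-[.502,-.284]).max()<.006 and abs(p-[.612,-.005]).max()<.004
ctrl.move_l([*g,.15],vel=.2); ctrl.move_l([*g,.026],vel=.12)
ctrl.close(20); st('grip')
ctrl.move_l([*g,.25],vel=.2); st('lift')
ctrl.goto([*p,.25],Rz(0)); st('over')
ctrl.move_l([*p,.125],vel=.1); ctrl.pause(.2); o=st('low'); f0=o['ft_force'][2]
for z in np.arange(.122,.1085,-.0015):
    ctrl.move_l([*p,z],vel=.03); o=st()
    if o['ft_force'][2]-f0>3: break
snap('side','s4')
cv2.imwrite('pics/m4.png',cv2.resize(cv2.imread('pics/s4.png')[130:280,230:430],(800,600)))
E
```

```text
[ 0.50287387 -0.28335979] [ 0.61134721 -0.00481289]
grip 20.64 [ 0.503  -0.2834  0.0261] F [-0.8  0.3  2.3] gw 0.671
lift 21.91 [ 0.5024 -0.2829  0.2489] F [ 0.2 -0.1 -1.4] gw 0.671
over 23.06 [ 0.6109 -0.0072  0.2501] F [ 0.5 -0.3 -1.5] gw 0.672
low 24.66 [ 0.6116 -0.0048  0.1254] F [-0.1  0.3 -1.5] gw 0.669
 24.91 [ 0.6111 -0.0048  0.1218] F [ 0.1 -1.  -0.6] gw 0.673
 25.16 [ 0.6113 -0.0048  0.1204] F [-0.2 -1.4 -0. ] gw 0.672
 25.41 [ 0.6113 -0.0048  0.1189] F [ 0.4 -0.6 -1.6] gw 0.672
 25.66 [ 0.6113 -0.0048  0.1174] F [-0.7  0.4 -1.4] gw 0.675
 25.91 [ 0.6113 -0.0048  0.1159] F [ 0.2 -0.3 -1. ] gw 0.669
 26.16 [ 0.6113 -0.0048  0.1144] F [ 0.2 -0.6 -1.5] gw 0.673
 26.41 [ 0.6116 -0.0048  0.114 ] F [-3.8  1.2  9.5] gw 0.675
```

View pics/m4.png

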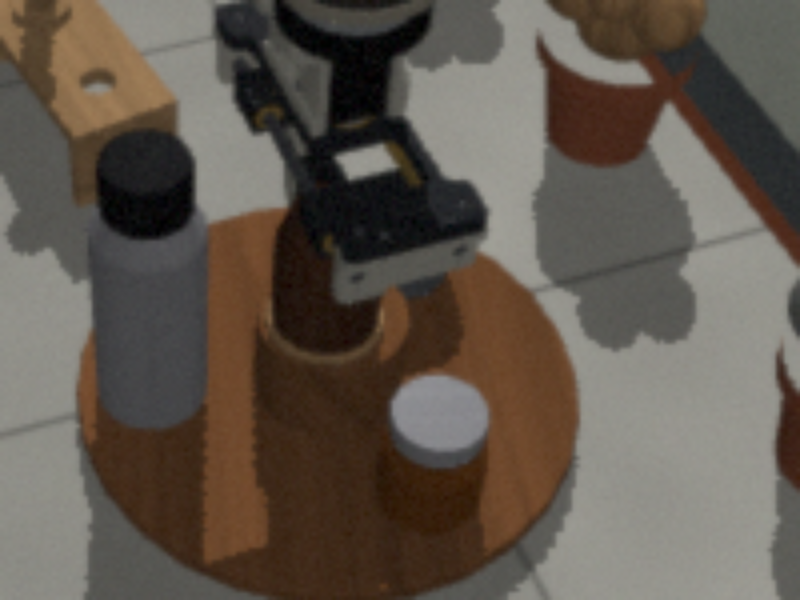

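The gourd's mouth rests on the flange, with contact at TCP z = 0.114 as expected and an even ring of flange showing. I'll release, back away straight up and check.

```bash
python3 - <<'E'
from h import *
p=[.6113,-.0048]
ctrl.move_l([*p,.1143],vel=.02); ctrl.let_go(); ctrl.pause(.2); st('open')
ctrl.move_l([*p,.32],vel=.15); ctrl.goto([p[0]-.13,p[1],.32],Rz(0)); st()
a=snap('wrist','w5'); s=snap('side','s5'); print(proj(a,[*p,.173]),proj(s,[*p,.088]))
m=np.vstack([cv2.resize(a['pixels'][0:180,160:400,::-1],(400,300)),cv2.resize(s['pixels'][130:280,230:430,::-1],(400,300))])
cv2.imwrite('pics/m5.png',cv2.convertScaleAbs(m,alpha=1.5))
E
```

```text
open 27.6 [ 0.6113 -0.0048  0.1143] F [-0.7 -0.3  1. ] gw 0.999
 29.71 [ 0.481  -0.0041  0.32  ] F [ 0.1  0.3 -0.4] gw 1.002
[279.30062193  61.25031439] [311.36699505 207.28719059]
```

View pics/m5.png

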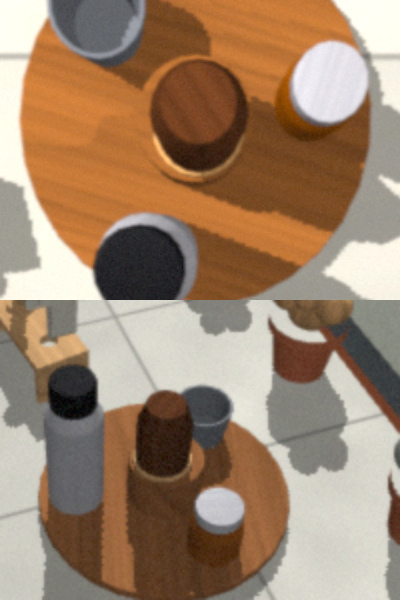

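The gourd stands upright and centred on the flange (crop about (198,110)), and the bystanders have not moved. I'm handing in.

```bash
python3 -c "
from cell import ctrl
print(ctrl.finish_job())"
```

```text
the job is handed in; nothing more can be done
None
```

The post is fully home in the hub, the gourd stands upright and centred on its flange, nothing else appears to have moved, and the job was handed in at about 30 s; no verdict was returned. The foot went straight into the hole without a search, because the hole showed in the wrist camera's view.

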